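Refit the washed filter in the grooming vacuum

ROBOT

A 6-joint arm with a two-finger parallel gripper is mounted at the origin on the work surface. World frame = base frame: x ahead of the robot, y to its left, z up, the work surface at z = 0. Lengths are in mm, angles in rad, forces in N, time in s.
With the tool pointing down it reaches from about 375 to 975 mm from the base axis. Payload 3.8 kg.
Tool frame: the origin (TCP) lies on the centre line of the jaws, within the pads' length; the fingertips stand 22 mm ahead of it and the grasp point (between the pads) lies 3 mm ahead of it; z points along the fingers, y is the line along which they close (so a half turn about z gives the same grasp; the last joint's range is limited). The gripper opens to 85 mm and grips with 20 to 120 N. Pads are 22 mm wide; open, the fingers measure 114 mm over their backs; the gripper's body (76 mm by 85 mm) begins 54 mm behind the grasp point. The pads swing forward as they close: fully open they stand 13 mm farther back than shut.
Start: joints at [-1.161, 0.264, 1.604, -0, 1.274, -0.037], TCP at [291.649, -608.735, 253.28] pointing down, gripper open.
Joint ranges: [-2.63, 2.63], [-0.94, 2.18], [0.31, 2.57], [-1.31, 4.45], [0, 2.66], [-2.55, 2.55]. Speed limits (rad/s): [2.57, 2.57, 3.14, 3.14, 3.14, 3.14].

INTERFACE

Orientations are given as a rotation vector (axis times angle).
In Python, from bench import * gives the robot as it stands.
- The arm moves only by the shell command python3 -m crank 'ROWS' [OPENING]. ROWS is JSON, a list that holds one entry, the list of rows, each a list of 6 numbers: the shift along the tool's x, y, z in cm, then the turn, a rotation vector about the tool's x, y, z in degrees. In form: [[[x, y, z, wx, wy, wz], ...]]. A call has 1 to 20 rows; each row shifts and turns the commanded pose from where the row before left it, along the tool's axes as they then stand; what a row does not reach is not made up. A row lasts 1/8 s, in which the tool goes at most 62.5 mm and 10.7 degrees, less where a joint would pass 70% of its speed; a pose out of reach is approached as far as the arm can. A call with a gripper value outside its range is refused whole. OPENING is the opening, from 0 (shut) to 1 (fully open), set as the call begins (- or left out, the last holds). The fingers move at their own pace and stop on an object; the grip force is fixed at half the most. Time passes only in rows, so rows that do not move let the fingers close. It gives the time, the measured TCP pose, the force, the opening and the grip force at its end, in the units of the state.
- get_state(): the state, without advancing time (a new reading comes with each control period).
- snapshot(name): name is "scene" or "top" or "wrist"; returns (picture, depth): 480x640x3 uint8, blue, green, red; 480x640 float32, mm along the optical axis (not along the pixel's ray), 0 where there is no reading.
- camera_model(name): a dict with "K" (3x3 intrinsics, pixels), "k1" (the pictures are not rectified: a ray, as slopes to the right and down, at radius r is drawn at 1 + k1 r^2 times it, then the intrinsics apply), "rvec" (rotation vector, rad) and "tvec" (3), from world to camera coordinates, as OpenCV has them; the wrist camera has in their place "tool_from_camera" (4x4, takes a point from camera to tool coordinates, whose origin is the TCP and whose axes are the flange's). Camera axes: x right, y down, z forward; pixel columns grow to the right and rows downward; lengths in mm; the calibration is good to about 2 mm. A picture is of the moment at which its call begins: read the wrist's pose just before it. camera_model takes no time and is no camera call.
- finish_job(): hands the job in; it is judged then, once.
Trained networks look in the newest picture that a camera, given by its name, has taken for a name from the list of things; names that differ only in an ending like _2 or _b are one class to them, and where a whole thing is asked for, a point or a joint stands for the part that bears it (a point fixed in the world has none). Each returns a list of dicts, best first, with "confidence" (0 to 1); they miss things now and then, are a little off and sometimes report something else, mostly with a low value. They report only what shows in the picture. A call takes as long as a camera call. They do not tell look-alikes from the thing itself.
- find_in(camera, target): "box" ([centre column, centre row, width, height] in pixels, round what is visible of it).
- masks_of(camera, target): "region" (480x640 bool, what is visible of it) and "box" ([centre column, centre row, width, height] in pixels, round what is visible of it).
- landmark_of(camera, target): "at" ([column, row] in pixels: a listed point, or the origin of a listed thing).
The state is a dict: "t": time; "joint_positions": joint angles; "joint_velocities": joint speeds; "effort": joint torques, N m; "ee_pos": TCP position; "ee_rot": TCP orientation; "force": force on the tool from outside, world axes, zero at the start; "wrist_torque": the same for the moment, N m; "gripper_width": opening from 0.0 (shut) to 1.0 (fully open); "grip_force": force on a finger pad.
Only numpy, scipy, OpenCV 4.12 (cv2) and the standard library are available. Lean on these libraries where they do the work, as an engineer would, in place of code of your own. Each camera call takes 0.05 s, during which the arm holds its last target. There are 200 camera calls.

TASK

Put the washed blue filter back in the grooming vacuum: take it from the tray by its grip bar, set it in the round socket, press and turn it until its two lugs drop through the notches and it sits down flush, then turn it clockwise (seen from above) to its stop so that it is locked. Then shut the vacuum's lid fully over it. Leave the jar, the cup and the two brushes where they are on the tray.

Things in the scene. Friction and masses are not known exactly. Their poses are not given: they have to be found in the camera images.
- filter: Blue round pleated filter cartridge, 109 mm high, about 0.2 kg, upright on the tray. Origin: centre of its underside; z up its axis, x along grip bar and lugs. Upwards: white pleats of radius 34 mm; neck of radius 37.5 mm from z = 58 to 76 mm, with the two lugs; round flange of radius 52 mm, z = 76 to 81 mm, with the grip bar on top. Half a turn about z makes no difference.
- filter_grip (a point): Middle of the filter's upright blue grip bar, 95 mm above the filter's underside. The bar is 80 mm long (filter's x), 20 mm wide (y) and 28 mm high, from z = 81 to 109 mm; white marks on the flange lie off its two ends, above the lugs. Axes as the filter's.
- filter_lug (a point): Outer end of one of the filter's two lugs, at its lower face: 46 mm out along the filter's +x, 60 mm above its underside. The other lug is opposite, at -x. Each is 14 mm wide (along y) and 6 mm thick, sticking 8.5 mm out of the neck, hidden from above by the flange.
- vacuum: White canister vacuum with charcoal base, standing fixed on the table, 340 mm (x) by 230 mm (y), flat deck 150 mm above the table. Origin: centre of its underside; x along its length, z up. Towards -x it carries a motor housing 185 mm high (from x = -170 to -32 mm) with a carry handle up to 221 mm.
- socket (a point): Centre of the filter socket on the top face of its charcoal collar, 158 mm above the table, 8 mm above the deck; axes as the vacuum's. The collar is a ring of inner radius 40, outer 62 and thickness 8 mm over an empty chamber 100 mm deep. Filter's underside: 60 mm below this point while the lugs lie on the collar, 76 mm below once they dropped through and the flange rests on it.
- notch (a point): One of the collar's two notches, on the collar's top, 45 mm from the socket's centre, 60 degrees counterclockwise (seen from above) from the socket's x; the other is opposite. 22 mm wide, out to radius 50 mm, a white dot outside each. The lugs pass down only here. Then the filter turns 60 degrees clockwise with its lugs under the collar; counterclockwise a stop blocks it.
- locked_mark (a point): Green dot on the collar's top, 57 mm from the socket's centre along the socket's x; another is opposite. When locked, against a stop, the filter's grip bar and lugs point at the green dots.
- lid (a joint): Angle of the vacuum's lid, rad: 0 shut, up to 1.9 open. A stiff hinge lets it stay at any angle (0.15 to 0.4 N m moves it, by its weight). It covers the socket; a filter that has not dropped through the notches holds it open.
- lid_hinge (a point): Middle of the lid's hinge line, which runs along the vacuum's x, 151 mm above the table, 77 mm to the +y side of the socket. Its axes turn with the lid; lid shut, they are as the vacuum's. In this frame the lid is a hollow charcoal cover, x -77 to 77 mm, y 0 to -154 mm, 50 mm high, open below, flat outer face at z = 50 mm. It opens by its -y edge rising.
- lid_edge (a point): Middle of the lid's free edge on its outer face: at y = -154 mm, z = 50 mm in the frame of lid_hinge. A green finger tab sticks out below it at the rim.
- tray: Stainless tray, 400 mm (x) by 320 mm (y), floor 3 mm thick, rim 18 mm high, fixed. Origin: centre of its underside. A chrome comb lies at its -y side.
- jar: Closed white ceramic jar, radius 41 mm, 100 mm high, 0.42 kg; origin: centre of its underside. Bystander.
- cup: Empty white plastic cup, radius 40 mm at the rim, 95 mm high; origin: centre of its underside. Bystander.
- curry_brush: Mustard silicone curry brush, 124 mm (x) by 68 mm (y), 39 mm high, lying on its nubs; origin: centre of its underside. Bystander.
- pet_brush: White and teal pet brush with an orange press button, 198 mm (x) by 62 mm (y), 33 mm high, its head towards +x; origin at its underside in the middle of its length. Bystander.
Not all that is in view belongs to the job. There is more than one size of the filter; the job needs the middle-sized.

How it is judged (in metres and radians):
On the way, in this order (a step that is already met when the one before it is completed fails the run):
1. the filter's lugs have dropped through the notches and its flange rests on the collar (z of filter in the frame of socket below -0.0725 m and horizontal distance between filter and socket below 0.006 m and angle between filter's own z axis and vertical below 0.08 rad), for 0.1 s.
2. the filter is turned clockwise to its locked position (z of filter in the frame of socket below -0.0725 m and horizontal distance between filter and socket below 0.006 m and angle between the x axis of filter and the x axis of socket, either way round below 0.17 rad), for 0.1 s.
3. the lid is shut (value of joint lid below 0.05 rad), for 0.1 s.
At the end, for the whole second after the job is handed in: Filter upright in the socket, within 3.5 mm of fully down and 6 mm of centre, its grip bar within 0.17 rad of the socket's x axis, at rest; lid shut to under 0.05 rad; jar, cup and both brushes within 30 mm of where they began, jar and cup upright (0.2 rad) (all of step 2 and angle between filter's own z axis and vertical below 0.08 rad and value of joint lid below 0.05 rad and linear speed of filter below 0.02 m/s and distance of each of jar, cup, curry_brush, pet_brush from where it was at the start of the episode below 0.03 m and angle between each of jar, cup's own z axis and vertical below 0.2 rad); the robot touches nothing.
It fails at once if a bystander is knocked over or pushed away (angle between any of jar, cup's own z axis and vertical above 0.5 rad or distance of any of jar, cup, curry_brush, pet_brush from where it was at the start of the episode above 0.05 m).
It also fails if it takes over 58 s, if anything falls off the work surface, if the arm or the gripper's body presses on something with over 40 N, if the wrist force passes 120 N, or if a joint passes its speed limit or range.

## Working session

There is one attempt and no reset: what is moved stays moved. The work goes in short steps, Python scripts to look and compute and a shell command to move; the robot and the scene stay as the last step left them, time stands still between calls to the robot, and variables do not carry over. Pictures are saved under pics/ and viewed, at most 10 in all, crops included, and the job is handed in when it is done.

```bash
ls; mkdir -p pics; cat > h.py <<'E'
from bench import *
import numpy as np, cv2
from scipy.spatial.transform import Rotation as R
def cam(n,st=None):
    m=camera_model(n); K=np.array(m["K"]); 
    if "rvec" in m:
        Rm=R.from_rotvec(np.ravel(m["rvec"])).as_matrix(); t=np.ravel(m["tvec"])
        Rc=Rm.T; o=-Rm.T@t
    else:
        st=st or get_state(); T=np.array(m["tool_from_camera"]); Rt=R.from_rotvec(st["ee_rot"]).as_matrix()
        Rc=Rt@T[:3,:3]; o=Rt@T[:3,3]+np.array(st["ee_pos"])
    return K,m["k1"],Rc,o
def rays(c,px):
    K,k1,Rc,o=c; px=np.atleast_2d(px).astype(float)
    d=np.c_[(px[:,0]-K[0,2])/K[0,0],(px[:,1]-K[1,2])/K[1,1]]; u=d.copy()
    for _ in range(10): u=d/(1+k1*(u**2).sum(1,keepdims=True))
    return np.c_[u,np.ones(len(u))]
def on_z(c,px,z):
    r=rays(c,px)@c[2].T; return c[3]+r*((z-c[3][2])/r[:,2])[:,None]
def pts(c,px,dep):
    px=np.atleast_2d(px); d=dep[px[:,1].astype(int),px[:,0].astype(int)]
    return c[3]+(rays(c,px)*d[:,None])@c[2].T
def proj(c,P):
    K,k1,Rc,o=c; q=(np.atleast_2d(P)-o)@Rc; s=q[:,:2]/q[:,2:]; s=s*(1+k1*(s**2).sum(1,keepdims=True))
    return s*[K[0,0],K[1,1]]+[K[0,2],K[1,2]]
E
python3 - <<'E'
from h import *
st=get_state(); print(st)
for n in ["top","scene"]:
    p,d=snapshot(n); cv2.imwrite(f"pics/{n}0.png",p); np.save(n+"0.npy",d)
    c=cam(n); print(n,c[3],c[2][:,2])
    for t in ["filter","filter_grip","socket","notch","locked_mark","lid_hinge","lid_edge","vacuum","jar","cup","pet_brush","curry_brush","tray"]:
        for L in landmark_of(n,t)[:4]:
            a=np.array(L["at"]); print(n,t,round(L["confidence"],2),a.round(1), on_z(c,a,{"filter":3,"filter_grip":98,"socket":158,"notch":158,"locked_mark":158,"lid_hinge":151}.get(t,3))[0].round(0))
E
```

```text
pics
{'t': 0.0, 'joint_positions': array([-1.16088447e+00,  2.64745260e-01,  1.60534333e+00,  1.99836426e-06,
        1.27373813e+00, -3.68960214e-02]), 'joint_velocities': array([ 0.0004249 , -0.00274388, -0.00216599, -0.00048439, -0.00181081,
       -0.00114389]), 'effort': array([ 2.14755033e-03, -5.15109265e+01, -3.67307746e+01,  1.77837410e-04,
        1.29146985e-02, -2.13239832e-05]), 'ee_pos': array([ 291.39058228, -608.11207258,  251.9838761 ]), 'ee_rot': array([-3.06137983e+00, -6.95533265e-01,  6.47316132e-04]), 'force': array([-0.28140613,  0.07653138, -0.07666001]), 'wrist_torque': array([-0.02152657,  0.00351225, -0.00128253]), 'grip_force': 0.0, 'gripper_width': 1.0016463527232802}
top [2.95461524e+02 1.09340509e+00 1.21516379e+03] [ 0.16048038  0.00559332 -0.98702318]
top filter 0.8 [383.4 255.7] [ 451. -120.    3.]
top filter 0.65 [315.2 258.8] [443.  26.   3.]
top filter 0.56 [455.3 358.2] [ 235. -269.    3.]
top filter_grip 0.93 [316.8 254.9] [439.  21.  98.]
top filter_grip 0.85 [476.3 363.1] [ 230. -289.   98.]
top filter_grip 0.81 [392.3 253.2] [ 444. -129.   98
[... 1215 characters left out ...]
lter_grip 0.6 [340.3 117.2] [ 224. -293.   98.]
scene socket 0.72 [356.6 370.9] [549. 252. 158.]
scene notch 0.67 [299.3 230.2] [490. -19. 158.]
scene notch 0.64 [362.2 398.2] [565. 291. 158.]
scene locked_mark 0.94 [329.4 394.1] [602. 261. 158.]
scene lid_edge 0.8 [445.3 406.9] [412. 342.   3.]
scene lid_edge 0.53 [306.9 197.8] [ 375. -193.    3.]
scene vacuum 0.65 [377.8 381.4] [486. 243.   3.]
scene jar 0.9 [244.6 249.5] [ 561. -138.    3.]
scene jar 0.51 [295.1 201.4] [ 403. -198.    3.]
scene cup 0.63 [193.2 280. ] [ 683. -125.    3.]
scene pet_brush 0.98 [248.8 189.6] [ 477. -284.    3.]
scene tray 0.88 [226.9 223.5] [ 563. -221.    3.]
scene tray 0.31 [297.6 200.8] [ 398. -196.    3.]
```

```bash
python3 -c "
import cv2
a=cv2.imread('pics/top0.png');cv2.imwrite('pics/a.png',cv2.resize(a[100:400,60:500],None,fx=1.8,fy=1.8)[:600,:800])"
python3 - <<'E'
from h import *
import cv2
d=np.load("top0.npy"); c=cam("top")
g=cv2.imread("pics/top0.png"); 
# per-candidate height + grip bar orientation from depth
yy,xx=np.mgrid[0:480,0:640]; P=pts(c,np.c_[xx.ravel(),yy.ravel()],d).reshape(480,640,3)
hsv=cv2.cvtColor(g,cv2.COLOR_BGR2HSV)
blue=((hsv[...,0]>95)&(hsv[...,0]<130)&(hsv[...,1]>110)&(d>0)).astype(np.uint8)
n,l,s,ce=cv2.connectedComponentsWithStats(blue)
for i in range(1,n):
    if s[i,4]<80: continue
    q=P[l==i]; zt=np.percentile(q[:,2],97); 
    b=q[q[:,2]>zt-10]; b2=b[:,:2]-b[:,:2].mean(0); w,v=np.linalg.eigh(np.cov(b2.T))
    fl=q[(q[:,2]<zt-18)]
    print(ce[i].round(),s[i,4],"ztop",zt.round(),"bar c",b.mean(0).round(1),"yaw",np.degrees(np.arctan2(v[1,1],v[0,1])).round(1),"len",np.ptp(b2@v[:,1]).round(),np.ptp(b2@v[:,0]).round(),"flange z",np.median(fl[:,2]).round(), "ext",np.ptp(q[:,0]).round(),np.ptp(q[:,1]).round(), "mid", ((q.min(0)+q.max(0))/2).round(0))
E
```

```text
[535.  22.] 5559 ztop -657.0 bar c [1392.  -744.5 -663.1] yaw 90.2 len 490.0 179.0 flange z -677.0 ext 185.0 496.0 mid [1397. -748. -666.]
[390. 257.] 1971 ztop 113.0 bar c [ 437.7 -124.4  111. ] yaw -142.3 len 80.0 21.0 flange z 84.0 ext 111.0 113.0 mid [ 445. -132.   59.]
[317. 254.] 809 ztop 75.0 bar c [445.1  22.9  72.3] yaw 79.6 len 53.0 14.0 flange z 54.0 ext 69.0 64.0 mid [448.  23.  39.]
[473. 359.] 4148 ztop 149.0 bar c [ 238.4 -277.8  149. ] yaw 144.1 len 153.0 168.0 flange z 110.0 ext 148.0 252.0 mid [ 233. -224.  376.]
```

View pics/a.png

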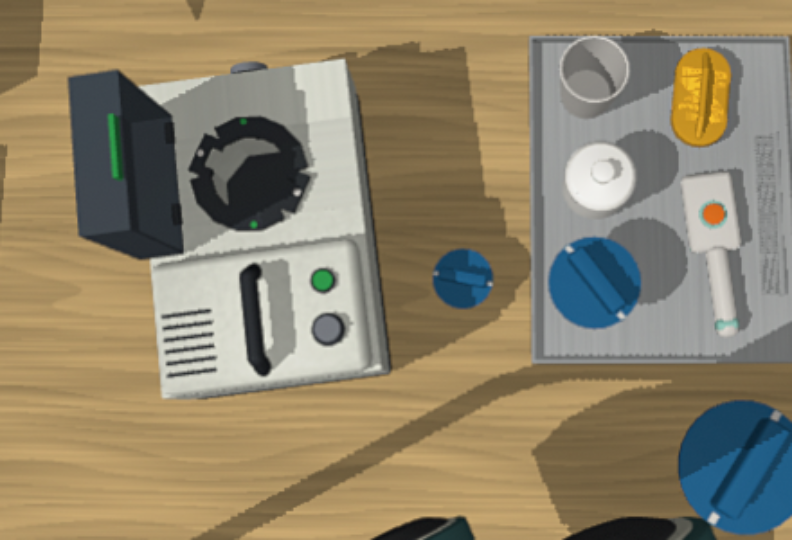

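View pics/scene0.png

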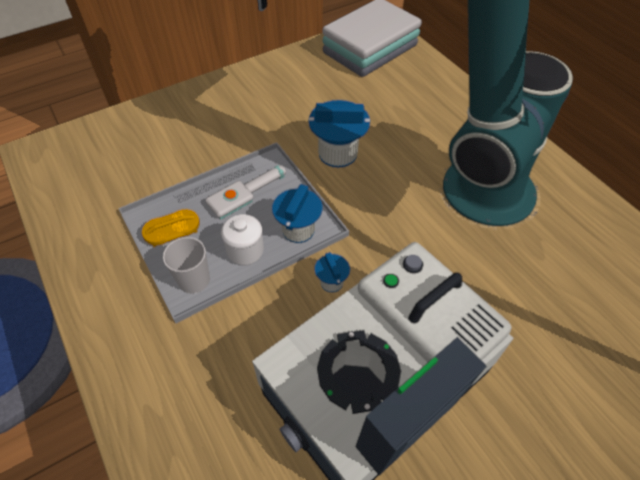

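The top view crop shows the middle-sized filter on the tray at (595,283), with its bar at a yaw of about 38°. The socket is at (250,175), with green dots at (243,121) and (253,225) and white dots at (200,152) and (297,192). The lid is open on the left. The scene view agrees. Next I look closer with the wrist camera.

```bash
cat >> h.py <<'E'
def go(p,yaw,st=None):
    "turn first (about tool z), then shift in the turned axes"
    st=st or get_state(); R0=R.from_rotvec(st["ee_rot"]); a=np.radians(yaw)
    x=np.array([np.cos(a),np.sin(a),0]); z=np.array([0,0,-1.]); R1=R.from_matrix(np.c_[x,np.cross(z,x),z])
    w=(R0.inv()*R1).as_rotvec(degrees=True); s=R1.inv().apply(np.array(p)-st["ee_pos"])/10
    print("turn",w.round(2),"shift cm",s.round(2),"pos",st["ee_pos"].round(1),"t",round(st["t"],2))
E
python3 - <<'E'
from h import *
print(np.round(camera_model("wrist")["tool_from_camera"],3), camera_model("wrist")["K"])
go([440,-126,300],37.7)
E
```

```text
[[-0.00000e+00 -9.61000e-01 -2.77000e-01  7.16090e+01]
 [ 1.00000e+00 -0.00000e+00  1.00000e-03 -5.62000e-01]
 [-1.00000e-03 -2.77000e-01  9.61000e-01 -1.20836e+02]
 [ 0.00000e+00  0.00000e+00  0.00000e+00  1.00000e+00]] [[332.18977472   0.         319.58634602]
 [  0.         332.18977472 241.4795978 ]
 [  0.           0.           1.        ]]
turn [ -0.    0.  -12.1] shift cm [ 41.26 -29.12  -4.67] pos [ 291.6 -608.7  253.3] t 1.4
```

```bash
python3 -m crank '[[[0,0,-1,0,0,-6.05],[0,0,-1,0,0,-6.05],[4.13,-2.91,-0.267,0,0,0],[4.13,-2.91,-0.267,0,0,0],[4.13,-2.91,-0.267,0,0,0],[4.13,-2.91,-0.267,0,0,0],[4.13,-2.91,-0.267,0,0,0],[4.13,-2.91,-0.267,0,0,0],[4.13,-2.91,-0.267,0,0,0],[4.13,-2.91,-0.267,0,0,0],[4.13,-2.91,-0.267,0,0,0],[4.13,-2.91,-0.267,0,0,0],[0,0,0,0,0,0],[0,0,0,0,0,0]]]'
cat > look.py <<'E'
from h import *
import sys
st=get_state(); p,d=snapshot("wrist"); c=cam("wrist",st); cv2.imwrite(sys.argv[1],p)
yy,xx=np.mgrid[0:480,0:640]; P=pts(c,np.c_[xx.ravel(),yy.ravel()],d).reshape(480,640,3)
hsv=cv2.cvtColor(p,cv2.COLOR_BGR2HSV); B=(hsv[...,0]>95)&(hsv[...,0]<130)&(hsv[...,1]>110)&(d>0)
E
cat > f.py <<'E'
from look import *
zt=np.percentile(P[B][:,2],98); print("ztop",zt)
m=(B&(P[...,2]>zt-6)); b=P[m][:,:2]; r=cv2.minAreaRect(b.astype(np.float32)); print("bar",r)
m2=B&(P[...,2]>zt-33)&(P[...,2]<zt-22); f=P[m2]; 
print("flange z",np.median(f[:,2])); print("flange circle",cv2.minEnclosingCircle(f[:,:2].astype(np.float32)))
E
python3 f.py pics/w1.png; python3 -c "
from h import *
go([440,-126,300],37.7)"
```

```text
t: 3.15
ee_pos: [440.4, -126.1, 300.1]
ee_rot: [2.972, 1.016, -0.0]
force: [-0.6, 0.1, -0.5]
gripper_width: 1.003
grip_force: 0.0
ztop 360.4564658489462
bar ((445.9500427246094, -124.84811401367188), (32.860748291015625, 141.2531280517578), 38.53462219238281)
flange z 334.57113493468165
flange circle ((451.0231628417969, -122.03811645507812), 67.20132446289062)
turn [ 0.02  0.03 -0.02] shift cm [ 0.02 -0.07 -0.  ] pos [ 440.3 -126.6  300. ] t 3.2
```

View pics/w1.png

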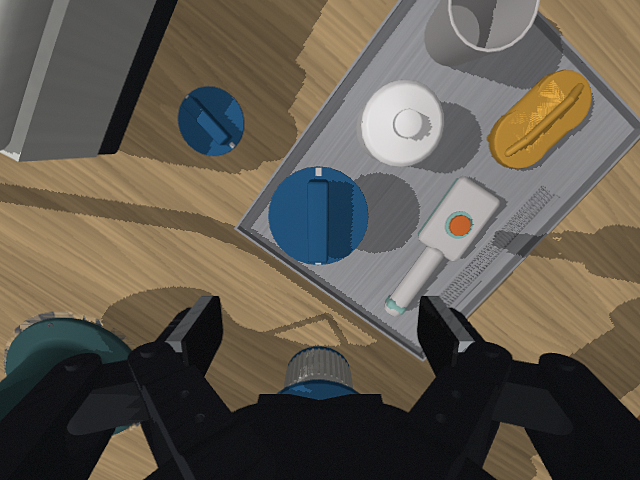

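The wrist view shows the filter's flange centred at (318,215). The bar is vertical in the image, so it lies along the tool's x. A blue-capped gripper part at (320,370) spoiled the fit, so I mask to the filter region.

```bash
sed -i 's/^zt=/B[300:]=False; B[:,:255]=False\nzt=/' f.py; cat >> f.py <<'E'
e=B.copy(); yx=np.argwhere(B); (cx,cy),(w,h),a=cv2.fitEllipse(cv2.convexHull(yx[:,::-1].astype(np.int32)))
print("ellipse flange centre at z=84:",on_z(c,[cx,cy],84))
W=(hsv[...,1]<40)&(hsv[...,2]>190); W[300:]=0; W&=cv2.dilate(B.astype(np.uint8),np.ones((5,5)))>0
n,l,s,ce=cv2.connectedComponentsWithStats(W.astype(np.uint8))
for i in range(1,n):
    if s[i,4]>8: print("white",ce[i],s[i,4],on_z(c,ce[i],84)[0])
E
python3 f.py pics/w1b.png
```

```text
ztop 113.01273911618063
bar ((439.80999755859375, -124.18089294433594), (78.49186706542969, 19.902124404907227), 37.096527099609375)
flange z 84.22509828357818
flange circle ((439.51397705078125, -124.65837097167969), 51.930511474609375)
ellipse flange centre at z=84: [[ 441.22792921 -123.22999082   84.        ]]
white [317.4        171.03333333] 30 [476.37865924 -96.00099649  84.        ]
```

```bash
python3 -c "
from h import *
go([439.8,-124.3,108],37.3)"
```

```text
turn [0.01 0.03 0.33] shift cm [ 0.13 -0.23 19.19] pos [ 440.2 -126.9  299.9] t 3.25
```

```bash
python3 -m crank '[[[0.1,-0.2,3.8,0,0,0.3],[0,0,3.8,0,0,0],[0,0,3.8,0,0,0],[0,0,3.8,0,0,0],[0,0,2,0,0,0],[0,0,2,0,0,0],[0,0,0,0,0,0],[0,0,0,0,0,0]]]' && python3 -m crank '[[[0,0,0,0,0,0],[0,0,0,0,0,0],[0,0,0,0,0,0],[0,0,0,0,0,0],[0,0,0,0,0,0],[0,0,0,0,0,0],[0,0,0,0,0,0],[0,0,0,0,0,0]]]' 0
```

```text
t: 4.25
ee_pos: [440.3, -124.7, 108.6]
ee_rot: [2.976, 1.005, 0.001]
force: [1.0, -0.0, 1.1]
gripper_width: 1.007
grip_force: 0.0
t: 5.25
ee_pos: [440.6, -123.9, 108.4]
ee_rot: [2.975, 1.007, 0.001]
force: [-0.4, -0.6, 3.6]
gripper_width: 0.224
grip_force: 59.5
```

```bash
python3 -m crank '[[[0,0,-1,0,0,0],[0,0,-3,0,0,0],[0,0,-5,0,0,0],[0,0,-5,0,0,-9.9],[0,0,-5,0,0,-9.9],[0,0,-4.2,0,0,-9.9],[0,0,0,0,0,0]]]'; python3 -c "
from h import *
go([493,130,340],67)"
```

```text
t: 6.12
ee_pos: [441.3, -124.1, 343.8]
ee_rot: [2.614, 1.733, 0.006]
force: [-0.2, -0.6, -2.2]
gripper_width: 0.224
grip_force: 59.1
turn [ 0.37 -0.03  0.08] shift cm [25.41 -5.17  0.38] pos [ 441.3 -124.1  343.8] t 6.12
```

```bash
python3 -m crank '[[[2,-0.4,0,0,0,0],[4.5,-0.9,0,0,0,0],[5,-1,0,0,0,0],[5,-1,0,0,0,0],[5,-1,0,0,0,0],[3,-0.6,0,0,0,0],[0.9,-0.2,0.3,0,0,0],[0,0,0,0,0,0],[0,0,0,0,0,0],[0,0,0,0,0,0]]]'; python3 look.py pics/w2.png; python3 - <<'E'
from h import *
st=get_state(); snapshot("wrist"); c=cam("wrist",st); print(st["ee_pos"],st["ee_rot"])
for t,z in [("socket",158),("notch",158),("locked_mark",158),("lid_hinge",151)]:
    for L in landmark_of("wrist",t)[:4]: print(t,round(L["confidence"],2),np.round(L["at"],1),on_z(c,L["at"],z)[0].round(1))
E
```

```text
t: 7.38
ee_pos: [491.8, 129.0, 337.0]
ee_rot: [2.62, 1.734, -0.0]
force: [-0.7, 0.1, -2.7]
gripper_width: 0.225
grip_force: 59.0
[491.88620264 129.12701595 337.12776465] [2.61945632e+00 1.73392122e+00 1.69318851e-04]
socket 0.74 [323.2  69.4] [546.9 249.6 158. ]
socket 0.48 [430.8 337.4] [551.9 -24.7 158. ]
notch 0.56 [320.5   8.3] [562.2 291.4 158. ]
locked_mark 0.95 [384.7  31.1] [603.4 256.5 158. ]
```

View pics/w2.png

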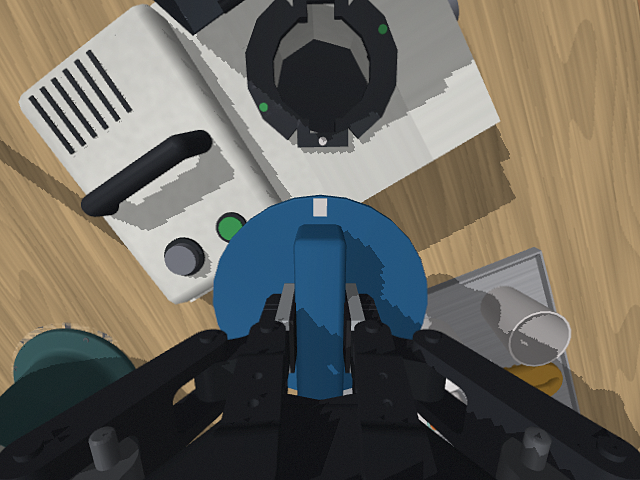

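The view shows the collar with green dots at (383,29) and (264,107), and a white dot at (322,142). I take centroids of the dots to find the socket's centre and yaw.

```bash
cat > s.py <<'E'
from look import *
def dots(M,nm):
    n,l,s,ce=cv2.connectedComponentsWithStats(M.astype(np.uint8))
    for i in range(1,n):
        if 25<s[i,4]<400 and ce[i][1]<200: print(nm,ce[i].round(1),s[i,4],on_z(c,ce[i],158)[0].round(1),P[l==i].mean(0).round(1))
dots((hsv[...,0]>45)&(hsv[...,0]<80)&(hsv[...,1]>110)&(hsv[...,2]>60),"green")
W=(hsv[...,1]<60)&(hsv[...,2]>150)
W[:,:240]=0; W[:,400:]=0; dots(W,"white")
E
python3 s.py pics/w2b.png
python3 - <<'E'
from h import *
c=cam("top"); p,d=snapshot("top"); hsv=cv2.cvtColor(p,cv2.COLOR_BGR2HSV)
M=((hsv[...,0]>45)&(hsv[...,0]<80)&(hsv[...,1]>110)).astype(np.uint8)
n,l,s,ce=cv2.connectedComponentsWithStats(M)
for i in range(1,n):
    if s[i,4]>4 and ce[i][0]<300: print(ce[i].round(1),s[i,4],on_z(c,ce[i],158)[0].round(1))
# lid depth points
yy,xx=np.mgrid[100:250,80:170]; P=pts(c,np.c_[xx.ravel(),yy.ravel()],d); q=P[P[:,2]>190]; print("lid top z",q[:,2].max(),"region",q.min(0),q.max(0)); hi=q[q[:,2]>q[:,2].max()-10]; print(hi.mean(0),hi.min(0),hi.max(0))
E
```

```text
green [382.6  30.2] 74 [602.  258.6 158. ] [601.6 258.3 159.4]
green [263.5 107.9] 63 [488.8 242.6 158. ] [489.4 241.6 163.9]
white [322.2 142.5] 36 [523.6 197.1 158. ] [523.6 197.1 159.2]
[123.7 181.4] 219 [572.4 394.8 158. ]
[200.5 224.5] 16 [488.5 241.7 158. ]
[238.8 255.3] 108 [430.  166.8 158. ]
lid top z 1215.163794864896 region [295.46152435   1.09340509 190.03685069] [ 609.72230603  391.23098282 1215.16379486]
[2.95461524e+02 1.09340509e+00 1.21516379e+03] [2.95461524e+02 1.09340509e+00 1.21516379e+03] [2.95461524e+02 1.09340509e+00 1.21516379e+03]
```

```bash
python3 - <<'E'
from h import *
from scipy.optimize import least_squares
st=get_state(); c=cam("wrist",st); p=cv2.imread("pics/w2b.png"); hsv=cv2.cvtColor(p,cv2.COLOR_BGR2HSV)
B=((hsv[...,0]>95)&(hsv[...,0]<130)&(hsv[...,1]>110)).astype(np.uint8); B[330:]=0
n,l,s,ce=cv2.connectedComponentsWithStats(B); i=1+s[1:,4].argmax()
k=cv2.findContours((l==i).astype(np.uint8),0,1)[0][0][:,0]; 
k=k[(k[:,1]<300)&(np.hypot(k[:,0]-320,k[:,1]-300)>95)]
q=on_z(c,k,st["ee_pos"][2]-24.4)[:,:2]
r=least_squares(lambda v:np.hypot(*(q-v[:2]).T)-v[2],[*st["ee_pos"][:2],52],loss="soft_l1"); print("circle",r.x,len(q),"tcp",st["ee_pos"])
Rt=R.from_rotvec(st["ee_rot"]); print("offset in tool",Rt.inv().apply([*(r.x[:2]-st["ee_pos"][:2]),0]))
p,d=snapshot("top"); c=cam("top"); yy,xx=np.mgrid[100:250,80:170]; P=pts(c,np.c_[xx.ravel(),yy.ravel()],np.where(d==0,np.nan,d)); P=P[np.isfinite(P[:,2])]
a=np.radians(8); ex=np.array([np.cos(a),np.sin(a),0]); ey=np.array([-np.sin(a),np.cos(a),0]); H=np.array([534.7,326.8,151])
q=P[P[:,2]>180]-H; y=q@ey; z=q[:,2]; ok=abs(q@ex)<90
for z0 in range(30,200,20):
    m=ok&(z>z0)&(z<z0+20)
    if m.any(): print(z0,y[m].min().round(),y[m].max().round(),m.sum())
go([545.4,250.6,337],68)
E
```

```text
circle [492.32036824 129.56361604  50.9058762 ] 302 tcp [491.92601864 129.98250264 337.09630926]
offset in tool [-2.32305098e-01  5.26319224e-01  6.14022852e-05]
30 1.0 50.0 89
50 2.0 50.0 95
70 3.0 50.0 95
90 3.0 51.0 100
110 4.0 52.0 99
130 3.0 56.0 219
150 4.0 55.0 2521
170 7.0 9.0 2
turn [ 0.01 -0.   -0.91] shift cm [1.318e+01 4.400e-01 1.000e-02] pos [491.9 130.  337.1] t 7.83
```

```bash
python3 -m crank '[[[0,0,0,0,0,-0.9],[1.5,0,0,0,0,0],[4,0.2,0,0,0,0],[4,0.2,0,0,0,0],[2.7,0,0,0,0,0],[1,0,0,0,0,0],[0,0,3,0,0,0],[0,0,2.5,0,0,0],[0,0,1.4,0,0,0],[0,0,0,0,0,0],[0,0,0,0,0,0],[0,0,0,0,0,0]]]'; python3 -c "
from h import *
for i in range(3): go([545.4,250.6,203],68);snapshot('wrist')"
```

```text
t: 9.32
ee_pos: [545.8, 251.2, 269.6]
ee_rot: [2.604, 1.756, 0.004]
force: [-0.3, 0.4, -1.7]
gripper_width: 0.223
grip_force: 58.9
turn [ 0.11 -0.11 -0.01] shift cm [-0.07 -0.02  6.66] pos [545.8 251.2 269.6] t 9.32
turn [ 0.1  -0.1  -0.01] shift cm [-0.07 -0.01  6.65] pos [545.8 251.2 269.5] t 9.38
turn [ 0.08 -0.08 -0.  ] shift cm [-0.06  0.    6.62] pos [545.6 251.2 269.2] t 9.43
```

```bash
python3 -m crank '[[[-0.06,0,2,0,0,0],[0,0,2,0,0,0],[0,0,1.4,0,0,0],[0,0,0.6,0,0,0],[0,0,0,0,0,0],[0,0,0.3,0,0,0],[0,0,0.3,0,0,0],[0,0,0,0,0,0],[0,0,0,0,0,0]]]'; python3 -c "
from h import *
s=get_state();print(s['force'],s['wrist_torque']);go([545.4,250.6,187.4],68)"
```

```text
t: 10.6
ee_pos: [544.9, 250.5, 202.2]
ee_rot: [2.605, 1.757, 0.0]
force: [-0.1, 0.6, -2.0]
gripper_width: 0.225
grip_force: 59.0
[-0.0954097   0.62537908 -2.04184089] [-0.01932012 -0.0377324  -0.00968479]
turn [ 0.01 -0.01 -0.  ] shift cm [0.03 0.04 1.48] pos [544.9 250.5 202.2] t 10.6
```

Neck is entering freely; continue down gently.

```bash
python3 -m crank '[[[0,0,0.3,0,0,0],[0,0,0.3,0,0,0],[0,0,0.3,0,0,0],[0,0,0,0,0,0]]]'; python3 -m crank '[[[0,0,0.3,0,0,0],[0,0,0.2,0,0,0],[0,0,0.15,0,0,0],[0,0,0,0,0,0],[0,0,0,0,0,0]]]'
```

```text
t: 11.1
ee_pos: [544.5, 250.3, 192.4]
ee_rot: [-2.604, -1.757, 0.002]
force: [-0.5, -0.3, -2.3]
gripper_width: 0.219
grip_force: 59.0
t: 11.72
ee_pos: [544.9, 250.4, 187.4]
ee_rot: [2.604, 1.757, 0.0]
force: [-2.3, -1.7, 5.8]
gripper_width: 0.218
grip_force: 60.1
```

The lugs dropped through and the flange rests on the collar. Now turn clockwise.

```bash
python3 -m crank '[[[0,0,0,0,0,6],[0,0,0,0,0,9],[0,0,0,0,0,9],[0,0,0,0,0,9],[0,0,0,0,0,0]]]'; python3 -m crank '[[[0,0,0,0,0,9],[0,0,0,0,0,8],[0,0,0,0,0,6],[0,0,0,0,0,3],[0,0,0,0,0,1.5],[0,0,0,0,0,0],[0,0,0,0,0,0]]]';python3 -c "
from h import *
s=get_state();print(s['force'],s['wrist_torque']);go([545.4,250.6,187.4],8)"
```

```text
t: 12.35
ee_pos: [545.6, 250.8, 187.4]
ee_rot: [-2.995, -0.947, -0.003]
force: [-0.1, -1.1, 4.4]
gripper_width: 0.225
grip_force: 59.9
t: 13.22
ee_pos: [545.7, 250.6, 187.4]
ee_rot: [-3.134, -0.21, -0.003]
force: [0.3, -2.2, 5.5]
gripper_width: 0.222
grip_force: 60.1
[ 0.27035428 -2.1604647   5.50017042] [-0.05470268  0.10332354  0.08698338]
turn [-0.01 -0.13 -0.35] shift cm [-0.03 -0.01 -0.  ] pos [545.7 250.6 187.4] t 13.22
```

```bash
python3 -m crank '[[[0,0,0,0,0,1],[0,0,0,0,0,1],[0,0,0,0,0,1],[0,0,0,0,0,0]]]';python3 -c "
from h import *
s=get_state();print(s['force'],s['wrist_torque']);go([545.4,250.6,187.4],8)"
```

```text
t: 13.72
ee_pos: [545.7, 249.8, 187.4]
ee_rot: [3.137, 0.134, 0.004]
force: [-0.3, -3.8, 6.1]
gripper_width: 0.218
grip_force: 64.8
[-0.26274265 -3.81057861  6.08664998] [-0.33785379  0.08947596  1.65802772]
turn [ 0.12 -0.12 -3.1 ] shift cm [-0.01 -0.09  0.  ] pos [545.7 249.8 187.4] t 13.72
```

Torque of 1.7 N m shows it is against the stop. Release, rise, and check with a picture.

```bash
python3 -m crank '[[[0,0,0,0,0,-1.5],[0,0,0,0,0,0],[0,0,0,0,0,0],[0,0,0,0,0,0],[0,0,-1,0,0,0],[0,0,-2,0,0,0],[0,0,-4,0,0,-1.5],[0,0,-4,0,0,0],[0,0,-4,0,0,0],[0,0,-4,0,0,0],[0,0,0,0,0,0]]]' 1; python3 look.py pics/w3.png; python3 -c "
from h import *
go([545.4,250.6,377],8)"
```

```text
t: 15.1
ee_pos: [546.7, 251.2, 383.8]
ee_rot: [-3.131, -0.205, -0.017]
force: [0.2, -0.1, -0.4]
gripper_width: 1.0
grip_force: 0.0
turn [-0.1  -0.38 -0.5 ] shift cm [-0.05  0.02  0.39] pos [545.8 250.9 380.9] t 15.15
```

View pics/w3.png

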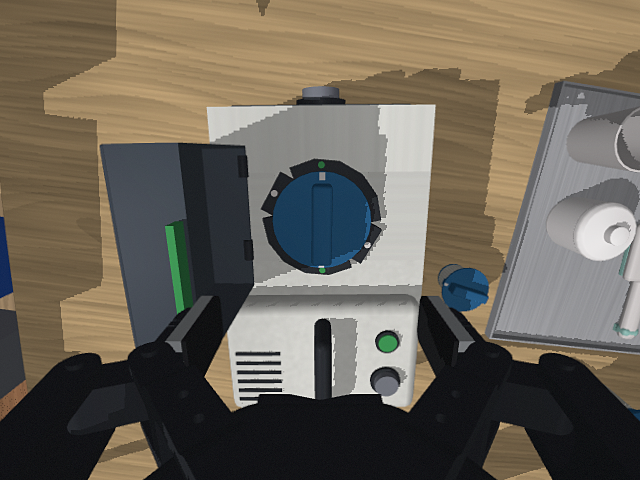

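The filter is flush at (322,222), with its bar pointing at the green dots (322,165) and (322,270). The lid stands upright on the left. I shut the fingers and go over behind the lid.

```bash
python3 -m crank '[[[0,0,0,0,0,0],[0,0,0,0,0,0],[0,0,0,0,0,0],[0,-3,0,0,0,-0.4],[0,-4.2,0,0,0,0],[0,-4.2,0,0,0,0],[0,-4.5,0,0,0,0],[0,0,0,0,0,0],[0,0,2.5,0,0,0],[0,0,2.5,0,0,0],[0,0,2.5,0,0,0],[0,0,0,0,0,0],[0,0,0,0,0,0]]]' 0; python3 -c "
from h import *
a=np.radians(8);H=np.array([534.7,326.8,0]);go(H+80*np.array([-np.sin(a),np.cos(a),0])+[0,0,303],8)"
```

```text
t: 16.77
ee_pos: [523.7, 407.6, 302.3]
ee_rot: [-3.134, -0.216, -0.001]
force: [-0.7, -0.3, -0.4]
gripper_width: 0.002
grip_force: 0.0
turn [-0.01 -0.04 -0.13] shift cm [-0.03  0.15 -0.07] pos [523.7 407.6 302.3] t 16.77
```

```bash
python3 -m crank '[[[0,1.2,0,0,0,0],[0,1,0,0,0,0],[0,1.5,-0.3,0,0,0],[0,1.5,-0.3,0,0,0],[0,1.6,-0.3,0,0,0],[0,1.8,0,0,0,0],[0,1.8,0.1,0,0,0],[0,0,0,0,0,0]]]';  python3 -m crank '[[[0,1.8,0.5,0,0,0],[0,1.7,0.6,0,0,0],[0,1.6,0.9,0,0,0],[0,1.5,1,0,0,0],[0,1.3,1.3,0,0,0],[0,1.2,1.3,0,0,0],[0,0,0,0,0,0]]]'; python3 -m crank '[[[0,0.9,1.6,0,0,0],[0,0.8,1,0,0,0],[0,0,0,0,0,0]]]'
```

```text
t: 17.77
ee_pos: [537.6, 302.8, 309.0]
ee_rot: [3.133, 0.213, -0.002]
force: [1.1, 0.8, -0.4]
gripper_width: -0.001
grip_force: 0.0
t: 18.65
ee_pos: [549.3, 213.2, 251.4]
ee_rot: [3.133, 0.214, -0.005]
force: [0.2, 0.1, 0.1]
gripper_width: -0.002
grip_force: 0.0
t: 19.02
ee_pos: [551.6, 197.1, 225.8]
ee_rot: [3.133, 0.216, -0.004]
force: [-0.9, 0.4, 0.7]
gripper_width: 0.001
grip_force: 0.0
```

```bash
python3 -m crank '[[[0,0,0.2,0,0,0],[0,0,0.2,0,0,0],[0,0,0.2,0,0,0],[0,0,0,0,0,0]]]'; python3 look.py pics/w4.png;python3 -c "
from h import *
p,d=snapshot('scene');cv2.imwrite('pics/s4.png',p)"
```

```text
t: 19.52
ee_pos: [552.7, 198.0, 223.0]
ee_rot: [3.134, 0.217, 0.002]
force: [-1.5, -1.3, 6.2]
gripper_width: -0.002
grip_force: 2.9
```

View pics/s4.png

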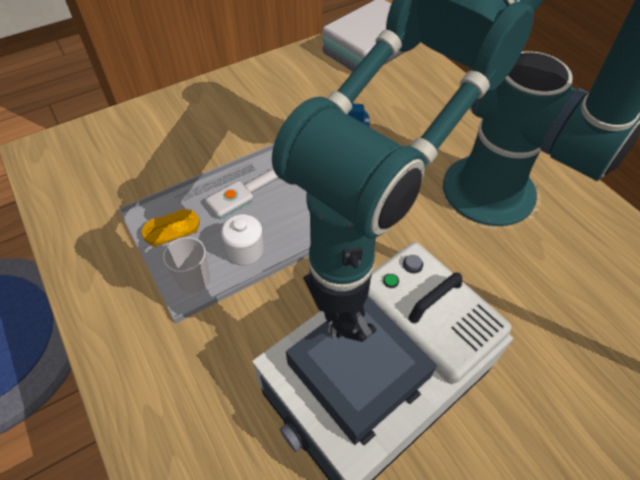

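The lid is shut at about (360,365), and the bystanders look undisturbed. One firmer press, then retreat and verify its tilt from depth.

```bash
python3 -m crank '[[[0,0,0.2,0,0,0],[0,0,0.2,0,0,0],[0,0,0.2,0,0,0],[0,0,0,0,0,0]]]'; python3 -m crank '[[[0,0,-1,0,0,0],[0,0,-3,0,0,0],[0,0,-5,0,0,0],[0,0,-5,0,0,0],[0,0,-5,0,0,0],[0,0,0,0,0,0],[0,0,0,0,0,0],[0,0,0,0,0,0]]]'; python3 - <<'E'
import sys; sys.argv=["x","pics/w5.png"]
from look import *
a=np.radians(8); ex=np.array([np.cos(a),np.sin(a),0]); ey=np.array([-np.sin(a),np.cos(a),0]); H=np.array([534.7,326.8,151])
q=(P-H).reshape(-1,3); x=q@ex; y=q@ey; z=q[:,2]; m=(abs(x)<70)&(y>-145)&(y<-10)&(d.ravel()>0)&(abs(z-60)<60)
k=np.polyfit(y[m],z[m],1); print("n",m.sum(),"tilt",k,"edge z",np.polyval(k,-154))
E
```

```text
t: 20.12
ee_pos: [552.8, 198.0, 222.7]
ee_rot: [-3.134, -0.217, -0.005]
force: [-11.8, -4.9, 28.8]
gripper_width: -0.0
grip_force: 14.6
t: 21.12
ee_pos: [551.6, 197.8, 403.1]
ee_rot: [3.133, 0.217, -0.006]
force: [-0.1, -0.2, -0.6]
gripper_width: 0.001
grip_force: 0.0
n 18691 tilt [-5.42399620e-04  5.06472956e+01] edge z 50.73082510325559
```

Lid tilt is about 0 rad, so it is fully shut. Handing in.

```bash
python3 -c "
from bench import *
print(finish_job())"
```

```text
the job is handed in; nothing more can be done
None
```

The blue filter is seated flush and turned clockwise to its stop, the lid measured fully shut, the bystanders looked undisturbed, and the job was handed in at about 21 s; the hand-in returned no verdict.

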